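# Close up the parts station on the team bench

### The arm

A 6-joint arm with a two-finger parallel gripper is mounted at the origin on the work surface. World frame = base frame: x ahead of the robot, y to its left, z up, the work surface at z = 0. Lengths are in m, angles in rad, forces in N, time in s.
With the tool pointing down it reaches from about 0.375 to 0.925 m from the base axis. Payload 5.7 kg.
Tool frame: the origin (TCP) lies midway between the tips of the shut fingers; the grasp point (between the pads) lies 19 mm behind it (grasp_offset is the distance from the TCP to the grasp point, in m); z points along the fingers, y is the direction in which the jaws open and shut (so a half turn about z gives the same grasp; the last joint's range is limited). The gripper opens to 88 mm and grips with 3 to 60 N. Pads are 20 mm wide; open, the fingers measure 115 mm over their backs; the gripper's body (75 mm by 178 mm) begins 61 mm behind the grasp point.
Start: joints at [-1.33, 0.359, 1.51, -0, 1.272, -0.115], TCP at [0.209, -0.562, 0.223] pointing down, gripper open.
Joint ranges: [-2.97, 2.97], [-1.01, 2.36], [0.21, 2.38], [-0.96, 4.11], [0.2, 2.71], [-2.98, 2.98]. Speed limits (rad/s): [2.39, 2.39, 3.14, 3.14, 3.14, 3.14].

### API

Orientations are given as a rotation vector (axis times angle).
In Python, from rig import * gives the robot as it stands. The module is installed in compiled form; this text tells all that it offers.
- The arm moves only by the shell command python3 -m jog 'ROWS' [FORCE]. ROWS is a JSON object of lists of equal length, an entry for each row: "jaw": the finger opening in mm, from 0 to 87.8; "delta_pos": the shift along the tool's x, y, z in mm, a list of three; "spin": the turn about the tool's z in degrees. In form: {"jaw": [jaw, ...], "delta_pos": [[tx, ty, tz], ...], "spin": [spin, ...]}. A call has 1 to 10 rows; each row shifts and turns the pose as measured when the row begins, along the tool's axes as they then stand; what a row does not reach is not made up. A row lasts 1/12 s, in which the tool goes at most 41.7 mm and 7.16 degrees, less where a joint would pass 70% of its speed; a pose out of reach is approached as far as the arm can. A call is refused whole if a number of a shift passes 41.7 or a number of a turn 7.16, either way. A call with a gripper value outside its range is refused whole. The fingers move at their own pace and stop on an object; FORCE is the grip in N (left out, the last holds). Time passes only in rows, so rows that do not move let the fingers close. It gives the time, the measured TCP pose, the force and the opening at its end, in the units of the state.
- observe(): the state, without advancing time (a new reading comes with each control period).
- get_image(name): name is "scene" or "top" or "wrist"; returns the picture (480x640x3 uint8, blue, green, red); there is no depth.
- camera_info(name): a dict with "intrinsics" (3x3 intrinsics, pixels), "T" (4x4, takes a point from camera to world coordinates); the wrist camera has in their place "tool_from_camera" (4x4, takes a point from camera to tool coordinates, whose origin is the TCP and whose axes are the flange's). Camera axes: x right, y down, z forward; pixel columns grow to the right and rows downward; lengths in m; the calibration is good to about 2 mm. A picture is of the moment at which its call begins: read the wrist's pose just before it. camera_info takes no time and is no camera call.
- job_done(): hands the job in, once; it reports no verdict.
The state is a dict: "clock": time; "qpos": joint angles; "joint_vel": joint speeds; "tau": joint torques, N m; "tcp_pos": TCP position; "eef_rot": TCP orientation; "ft_force": force on the tool from outside, world axes, zero at the start; "wrist_torque": the same for the moment, N m; "gripper_width": finger opening in m.
Only numpy, scipy, OpenCV 4.12 (cv2) and the standard library are available. Lean on these libraries where they do the work, as an engineer would, in place of code of your own. Each camera call takes 0.05 s, during which the arm holds its last target.

### The job

Close up the black parts station so that it can be left: with the fingertips, push both of its drawers fully home and push the white sliding cover by its upright rib until the bin is fully shut, in any order. Pick nothing up, and leave the loose parts in and on the station and everything else on the bench where they are.

Things in the scene. Friction and masses are not known exactly. Their poses are not given: they have to be found in the camera images.
- station: Fixed black parts station, 180 mm deep (x), 350 wide (y), top at 100 mm, rails along its front and back edges 8 mm higher. Origin: centre of its underside; x points from its front (drawer side, towards the robot) to its back, y to the left seen from the robot, z up; turned up to 0.2 rad. Two drawers side by side in the left part, an open bin in the right part (y below -0.035).
- left_drawer (a joint): How far the left drawer stands out, m: 0 = fully home, up to 0.09. It slides out along the station's -x and is shut by pushing along +x; light sliding friction (1 to 2 N), it stays where it is left and has a firm stop when home.
- right_drawer (a joint): The same for the right drawer (the one next to the bin).
- left_front (a point): Point on the outer face of the left drawer's grey front, on its middle line, 60 mm above the table; moves with the drawer. The front is 92 mm wide, 14 to 90 mm above the table, with a 50 mm wide, 5 mm thick finger lip standing 11 mm out of it at 22 mm height. When home the face is 10 mm in front of the station's front.
- right_front (a point): The same point on the right drawer's front; the drawers' middle lines are 102 mm apart.
- cover (a joint): How far the bin's white sliding cover is open, m: 0 = shut (bin fully covered), up to 0.125 (slid to the left over the drawers). It slides on the station's top along the station's y, shut by pushing along -y; friction about 1 N, stays where it is left, firm stop when shut.
- rib (a point): Middle of the top edge of the upright black rib on the cover, 128 mm above the table; moves with the cover. The rib is 90 mm long along the station's x, 8 mm thick, 22 mm tall, on the cover (142 mm along y, surface at 106 mm); 7 mm of cover lies left of the rib, beyond it the bare station top at 100 mm.
- bin_servo: Black servo motor, 40 x 20 x 36 mm, lying loose in the station's bin. Origin: centre of its underside. Not to be disturbed.
- bin_bearing: Aluminium bearing block, 35 x 45 x 20 mm, loose in the bin. Origin: centre of its underside. Not to be disturbed.
- sensor_block: Grey sensor block, 50 x 25 x 22 mm, standing loose on the station's top at its left rear corner. Origin: centre of its underside. Not to be disturbed.
- bench_servo: Black servo motor, 40 x 20 x 36 mm, on the table just in front of the bin end of the station. Origin: centre of its underside. Not to be disturbed.
- pliers: Pliers with orange grips lying on the table, about 160 mm long, 14 mm high. Origin: centre of its underside. Roughly at its pivot. Not to be disturbed.
- flask: Black drinking flask, 70 mm across, 220 mm tall, on the table to the left. Origin: centre of its underside. Not to be disturbed.
- battery: Blue battery pack, 110 x 36 x 30 mm, on the table to the left. Origin: centre of its underside. Not to be disturbed.
- robot_foot: Black robot foot plate 90 x 60 mm with two aluminium uprights, 57 mm tall, on the table to the right. Origin: centre of its underside. Not to be disturbed.
- screw_tray: Small grey open tray, 100 x 70 x 25 mm, on the table to the right. Origin: centre of its underside. Not to be disturbed.

How it is judged:
By the outcome, as a careful person would: the job done as asked, in the order asked, and still so for the second after the job is handed in, with the robot touching nothing.
It also fails if it takes over 58 s, if anything falls off the work surface, if the arm or the gripper's body presses on something with over 40 N, if the wrist force passes 120 N, or if a joint passes its speed limit or range.

## Working session

There is one attempt and no reset: what is moved stays moved. The work goes in short steps, Python scripts to look and compute and a shell command to move; the robot and the scene stay as the last step left them, time stands still between calls to the robot, and variables do not carry over. Pictures are saved under pics/ and viewed, and the job is handed in when it is done.

```bash
mkdir -p pics
python3 - <<'E'
from rig import *
import cv2
o=observe();print(o)
for n in("scene","top"):
    cv2.imwrite(f"pics/{n}0.png",get_image(n));c=camera_info(n);print(n,c)
print(camera_info("wrist"))
E
```

```text
{'clock': 0.0, 'qpos': array([-1.33009793e+00,  3.59495677e-01,  1.51141985e+00,  1.00863752e-05,
        1.27249168e+00, -1.15125485e-01]), 'joint_vel': array([ 0.0010469 ,  0.00036858,  0.00108261, -0.00109846,  0.00119346,
       -0.00070796]), 'tau': array([ 1.47995717e-03, -5.15368867e+01, -2.70725870e+01,  6.76195160e-02,
        3.42698407e-02, -9.42381303e-05]), 'tcp_pos': array([ 0.20883569, -0.56175481,  0.22181994]), 'eef_rot': array([-3.09022162e+00, -5.55657725e-01,  1.63637449e-04]), 'ft_force': array([ 0.26603114, -0.83578554,  0.48050178]), 'wrist_torque': array([0.02508736, 0.0891535 , 0.01512163]), 'gripper_width': 0.08746431982615298}
scene {'intrinsics': array([[436.5101996 ,   0.        , 320.81621873],
       [  0.        , 436.5101996 , 238.37069212],
       [  0.        ,   0.        ,   1.        ]]), 'T': array([[ 0.88745468,  0.24970454, -0.38739107,  0.91512149],
       [ 0.46032724, -0.52192154,  0.71812028, -0.80204061],
       [-0.02286985, -0.81562587, -0.57812751,  0.72816436],
       [ 0.        ,  0.        ,  0.        ,  1.        ]])}
top {'intri
[... 245 characters left out ...]
343,  0.00275029,  0.00809722, -0.01102338],
       [-0.00837639, -0.12434526, -0.99220366,  1.15683277],
       [ 0.        ,  0.        ,  0.        ,  1.        ]])}
{'intrinsics': array([[345.06561977,   0.        , 321.17759595],
       [  0.        , 345.06561977, 235.67850843],
       [  0.        ,   0.        ,   1.        ]]), 'tool_from_camera': array([[ 7.47667643e-04, -9.59223559e-01, -2.82647493e-01,
         7.81646005e-02],
       [ 9.99999624e-01,  5.92699791e-04,  6.33777985e-04,
         2.34294917e-04],
       [-4.40409664e-04, -2.82647860e-01,  9.59223641e-01,
        -1.62883669e-01],
       [ 0.00000000e+00,  0.00000000e+00,  0.00000000e+00,
         1.00000000e+00]])}
```

View pics/scene0.png

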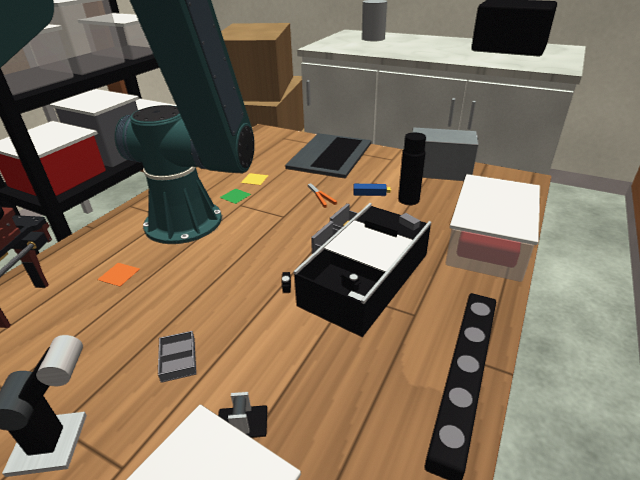

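View pics/top0.png

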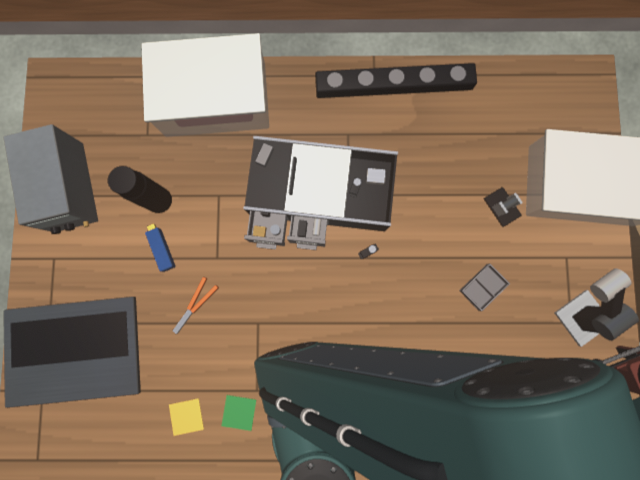

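The top view shows the station at about (250-397, 138-230), with both drawers out in front at (250-325, 212-248). The white cover spans (290-350, 145-217) and its rib is near (293, 175). I'll zoom in.

Run:
```python
import cv2
i=cv2.imread("pics/top0.png")[125:265,235:410]
cv2.imwrite("pics/top0z.png",cv2.resize(i,None,fx=4.2,fy=4.2,interpolation=cv2.INTER_CUBIC))
```

```text
(no output)
```

View pics/top0z.png

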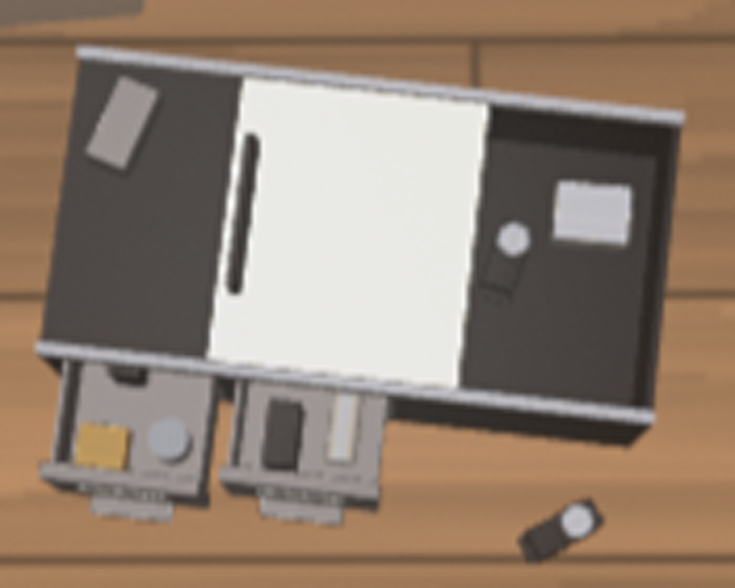

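```bash
cat > h.py <<'E'
import numpy as np
from rig import camera_info
def ray(n,u,v,z):
    c=camera_info(n);K=np.array(c["intrinsics"]);T=np.array(c["T"])
    d=T[:3,:3]@np.linalg.solve(K,[u,v,1.]);o=T[:3,3]
    return o+d*(z-o[2])/d[2]
E
python3 - <<'E'
from h import *
np.set_printoptions(precision=4,suppress=True)
z=lambda u,v,h:ray("top",235+u/4.2-.4,125+v/4.2-.4,h)
P={k:z(*a) for k,a in dict(BL=(78,47,.108),BR=(684,114,.108),FR=(653,420,.108),FL=(38,348,.108),
 ribB=(251,133,.128),ribF=(234,293,.128),Ll=(40,482,.09),Lr=(208,507,.09),Rl=(222,490,.09),Rr=(378,510,.09),
 covLB=(243,78,.106),covLF=(208,357,.106),covRF=(460,388,.106),covRB=(489,105,.106),servo=(560,530,.036),servo2=(525,550,.036),servo3=(600,510,.036),sens=(122,122,.122),bear=(592,212,.03)).items()}
for k,p in P.items(): print(k,p)
print(np.linalg.norm(P['BL']-P['BR']),np.linalg.norm(P['FL']-P['FR']),np.linalg.norm(P['BL']-P['FL']),np.linalg.norm(P['BR']-P['FR']))
ya=(P['BL']-P['BR']+P['FL']-P['FR']);th=np.arctan2(-ya[0],ya[1])
xa=(P['BL']-P['FL']+P['BR']-P['FR']);print(th,np.arctan2(xa[1],xa[0]))
C=(P['BL']+P['BR']+P['FR']+P['FL'])/4;print(C)
R=np.array([[np.cos(th),-np.sin(th)],[np.sin(th),np.cos(th)]])
for k,p in P.items(): print(k,(p[:2]-C[:2])@R)
E
```

```text
BL [0.719  0.1599 0.108 ]
BR [ 0.6778 -0.1868  0.108 ]
FR [ 0.5014 -0.1655  0.108 ]
FL [0.5434 0.1795 0.108 ]
ribB [0.6615 0.0588 0.128 ]
ribF [0.5702 0.0678 0.128 ]
Ll [0.4696 0.1801 0.09  ]
Lr [0.455  0.0846 0.09  ]
Rl [0.4647 0.0767 0.09  ]
Rr [ 0.4531 -0.0117  0.09  ]
covLB [0.7009 0.0651 0.106 ]
covLF [0.5383 0.0839 0.106 ]
covRF [ 0.5202 -0.0579  0.106 ]
covRB [ 0.6842 -0.0759  0.106 ]
servo [ 0.4464 -0.1196  0.036 ]
servo2 [ 0.4346 -0.0987  0.036 ]
servo3 [ 0.4583 -0.1436  0.036 ]
sens [0.6701 0.1321 0.122 ]
bear [ 0.6413 -0.1426  0.03  ]
0.349218816788141 0.3475732604636149 0.17671206099136788 0.1776792806007656
-0.11979659526141376 -0.11572834439518534
[ 0.6104 -0.0032  0.108 ]
BL [0.0884 0.175 ]
BR [ 0.0888 -0.1742]
FR [-0.0888 -0.1741]
FL [-0.0884  0.1734]
ribB [0.0433 0.0677]
ribF [-0.0484  0.0657]
Ll [-0.1618  0.1652]
Lr [-0.1647  0.0686]
Rl [-0.1542  0.062 ]
Rr [-0.1552 -0.0272]
covLB [0.0816 0.0787]
covLF [-0.082   0.0778]
covRF [-0.083  -0.0651]
covRB [ 0.082  -0.0633]
servo [-0.1489 -0.1352]
servo2 [-0.1631 -0.1158]
servo3 [-0.1343 -0.1575]
sens [0.0431 0.1414]
bear [ 0.0473 -0.1346]
```

```bash
python3 -m jog '{"jaw":[0,0,0,0,0,0,0,0,0,0],"delta_pos":[[30,-20,0],[35,-23,0],[35,-23,0],[35,-23,0],[35,-23,0],[35,-23,0],[0,0,0],[0,0,0],[0,0,0],[0,0,0]],"spin":[0,0,0,0,0,0,6.8,6.8,6.8,6.8]}' 20
```

```text
clock: 0.93
tcp_pos: [0.3557, -0.3561, 0.2174]
eef_rot: [-3.128, 0.214, 0.007]
ft_force: [0.1, -0.5, -0.3]
gripper_width: 0.0246
```

```bash
python3 -m jog '{"jaw":[0,0,0,0,0,0,0,0,0,0],"delta_pos":[[5,-40,0],[5,-40,0],[5,-40,0],[0,-40,0],[0,-40,0],[0,-40,0],[0,-40,0],[0,-40,0],[0,-40,0],[0,-40,0]],"spin":[-1,0,0,0,0,0,0,0,0,0]}'
python3 - <<'E'
from rig import *
import cv2
print(observe()['clock'],observe()['tcp_pos'],observe()['eef_rot'])
cv2.imwrite("pics/s1.png",get_image("scene"))
cv2.imwrite("pics/w1.png",get_image("wrist"))
E
```

```text
clock: 1.77
tcp_pos: [0.423, 0.0462, 0.2171]
eef_rot: [-3.131, 0.218, 0.006]
ft_force: [1.3, 0.2, -0.4]
gripper_width: 0.0
1.7667 [0.42296994 0.04615153 0.21707152] [-3.1308683   0.21809665  0.00618785]
```

View pics/w1.png

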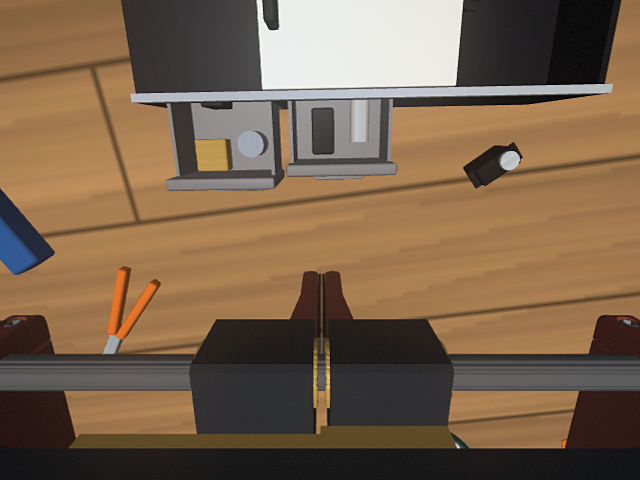

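View pics/s1.png

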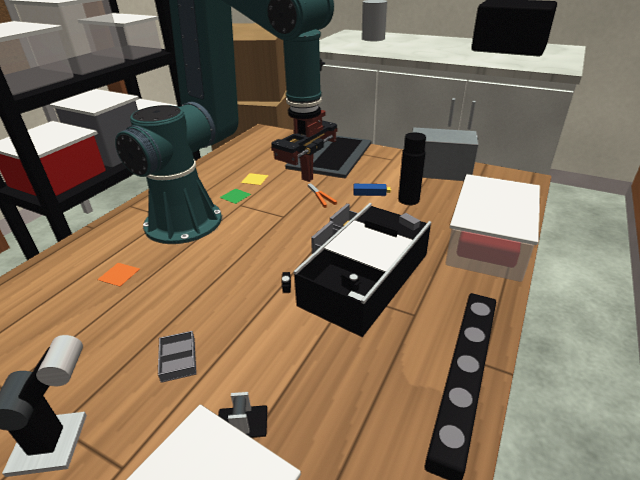

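```bash
cat >> h.py <<'E'
from scipy.spatial.transform import Rotation as Ro
C=np.array([.6104,-.0032]);th=-.118
R=np.array([[np.cos(th),-np.sin(th)],[np.sin(th),np.cos(th)]])
def st(p): return (np.array(p)[:2]-C)@R
def wray(tcp,rv,u,v,z):
    c=camera_info("wrist");K=np.array(c["intrinsics"]);T=np.eye(4);T[:3,:3]=Ro.from_rotvec(rv).as_matrix();T[:3,3]=tcp
    T=T@np.array(c["tool_from_camera"]);d=T[:3,:3]@np.linalg.solve(K,[u,v,1.]);o=T[:3,3]
    return o+d*(z-o[2])/d[2]
E
python3 - <<'E'
from h import *
t=[.42297,.04615,.21707];r=[-3.13087,.2181,.00619]
for n,u,v,z in [("railFL",131,98,.108),("railFR",612,90,.108),("Ll",166,181,.09),("Lr",278,180,.09),("Rl",288,168,.09),("Rr",397,167,.09),("ribF",270,28,.128),("servo",490,163,.036)]:
    p=wray(t,r,u,v,z);print(n,p.round(4),st(p).round(4))
print(st(t), [st(t)-x for x in ([-.19,.017],[-.19,.117])])
E
```

```text
railFL [0.5445 0.1706 0.108 ] [-0.0859  0.1648]
railFR [ 0.5013 -0.1784  0.108 ] [-0.0877 -0.1868]
Ll [0.4805 0.1696 0.09  ] [-0.1493  0.1563]
Lr [0.4684 0.0765 0.09  ] [-0.1504  0.0624]
Rl [0.4771 0.0666 0.09  ] [-0.1406  0.0536]
Rr [ 0.4654 -0.0228  0.09  ] [-0.1416 -0.0365]
ribF [0.5697 0.0592 0.128 ] [-0.0478  0.0572]
servo [ 0.4502 -0.1238  0.036 ] [-0.1449 -0.1386]
[-0.19193642  0.02694137] [array([-0.00193642,  0.00994137]), array([-0.00193642, -0.09005863])]
```

```bash
python3 -m jog '{"jaw":[0,0,0,0,0,0,0,0],"delta_pos":[[0,10,20],[0,8,30],[0,0,30],[0,0,30],[0,0,25],[0,0,12],[0,0,4],[0,0,0]],"spin":[-1.2,0,0,0,0,0,0,0]}'
python3 - <<'E'
from h import *
from rig import *
o=observe();print(o['tcp_pos'],o['eef_rot'],o['ft_force'],st(o['tcp_pos']))
import cv2
cv2.imwrite("pics/w2.png",get_image("wrist"))
E
```

```text
clock: 2.53
tcp_pos: [0.4226, 0.0305, 0.0615]
eef_rot: [-3.134, 0.158, -0.002]
ft_force: [0.4, -0.6, 0.9]
gripper_width: 0.0005
[0.42263379 0.03051436 0.06148821] [-3.13437685e+00  1.57739643e-01 -2.05395104e-03] [ 0.44857877 -0.60953117  0.94095703] [-0.19042957  0.01137488]
```

View pics/w2.png

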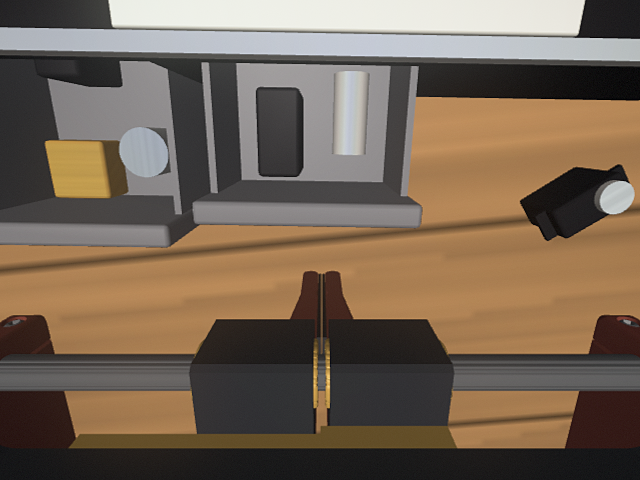

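```bash
python3 -m jog '{"jaw":[0,0,0,0,0,0,0,0,0,0],"delta_pos":[[9,-4,0],[9,-1,0],[6,0,0],[6,0,0],[7,0,0],[7,0,0],[7,0,0],[7,0,0],[7,0,0],[6,0,0]],"spin":[1,0,0,0,0,0,0,0,0,0]}'
python3 - <<'E'
from h import *
from rig import *
o=observe();print(o['tcp_pos'],o['eef_rot'],o['ft_force'],st(o['tcp_pos']))
E
```

```text
clock: 3.42
tcp_pos: [0.4974, 0.0257, 0.0657]
eef_rot: [-3.133, 0.184, -0.0]
ft_force: [-2.5, 0.2, 0.7]
gripper_width: 0.0
[0.49744014 0.02573881 0.06566709] [-3.13298539e+00  1.84015195e-01 -4.52231090e-04] [-2.46256143  0.21746856  0.67554277] [-0.11558121  0.01543922]
```

```bash
python3 -m jog '{"jaw":[0,0,0],"delta_pos":[[3,0,0],[3,0,1],[3,0,0]],"spin":[0,0,0]}';python3 -m jog '{"jaw":[0,0],"delta_pos":[[4,0,0],[4,0,0]],"spin":[0,0]}'
python3 - <<'E'
from h import *
from rig import *
o=observe();print(o['tcp_pos'],o['eef_rot'],o['ft_force'],st(o['tcp_pos']))
E
```

```text
clock: 3.67
tcp_pos: [0.5014, 0.0252, 0.064]
eef_rot: [-3.133, 0.184, 0.02]
ft_force: [-9.1, -0.2, 6.9]
gripper_width: 0.0006
clock: 3.83
tcp_pos: [0.5011, 0.0252, 0.063]
eef_rot: [-3.132, 0.183, 0.045]
ft_force: [-10.5, 1.2, 9.6]
gripper_width: 0.0008
[0.50106919 0.02523068 0.06301564] [-3.13174688  0.18285332  0.04494257] [-10.45963241   1.20512026   9.59788383] [-0.11191757  0.01536186]
```

```bash
python3 -m jog '{"jaw":[0,0,0,0,0,0,0,0,0],"delta_pos":[[-10,0,0],[-25,0,0],[-30,0,0],[-25,0,0],[0,-35,0],[0,-35,0],[0,-25,0],[0,-2,0],[0,0,0]],"spin":[0,0,0,0,0,0,0,0,0]}'
python3 - <<'E'
from h import *
from rig import *
import cv2
o=observe();print(o['tcp_pos'],o['eef_rot'],o['ft_force'],st(o['tcp_pos']))
cv2.imwrite("pics/w3.png",get_image("wrist"))
E
```

```text
clock: 4.58
tcp_pos: [0.4259, 0.1329, 0.0671]
eef_rot: [-3.132, 0.19, 0.02]
ft_force: [0.3, -0.2, 0.0]
gripper_width: 0.0004
[0.4259471  0.13290754 0.06713715] [-3.13199424  0.1902695   0.01951062] [ 0.34979798 -0.20928987  0.02056366] [-0.19919368  0.11344609]
```

View pics/w3.png

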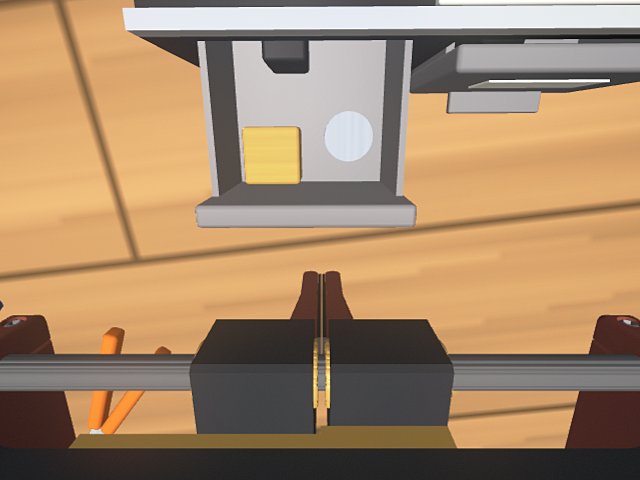

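The wrist view has the left front at (197-415, 205-227), nearly centred on the fingers. The right drawer, top right, looks home. Now I'll push the left one.

```bash
python3 -m jog '{"jaw":[0,0,0,0,0,0,0,0,0,0],"delta_pos":[[9,-4,3],[10,0,2],[7,0,0],[7,0,0],[7,0,0],[7,0,0],[7,0,0],[7,0,0],[7,0,0],[7,0,0]],"spin":[0,0,0,0,0,0,0,0,0,0]}'
python3 - <<'E'
from h import *
from rig import *
o=observe();print(o['tcp_pos'],o['eef_rot'],o['ft_force'],st(o['tcp_pos']))
E
```

```text
clock: 5.47
tcp_pos: [0.5062, 0.122, 0.0596]
eef_rot: [-3.132, 0.2, 0.027]
ft_force: [-1.6, 2.0, 0.9]
gripper_width: 0.0005
[0.50618386 0.12203449 0.05957401] [-3.13175293  0.20038987  0.02730575] [-1.56111937  1.98083086  0.92644057] [-0.11823483  0.11209463]
```

```bash
python3 -m jog '{"jaw":[0,0,0],"delta_pos":[[3,0,0],[3,0,0],[3,0,0]],"spin":[0,0,0]}';python3 -m jog '{"jaw":[0,0],"delta_pos":[[4,0,0],[4,0,0]],"spin":[0,0]}'
python3 - <<'E'
from h import *
from rig import *
o=observe();print(o['tcp_pos'],o['eef_rot'],o['ft_force'],st(o['tcp_pos']))
E
```

```text
clock: 5.72
tcp_pos: [0.5123, 0.1209, 0.0589]
eef_rot: [-3.132, 0.201, 0.041]
ft_force: [-11.9, 3.8, 10.7]
gripper_width: 0.0006
clock: 5.88
tcp_pos: [0.5117, 0.1206, 0.058]
eef_rot: [-3.132, 0.201, 0.066]
ft_force: [-10.8, 2.7, 8.8]
gripper_width: 0.0005
[0.51170309 0.12055283 0.05799516] [-3.13190203  0.20106516  0.06644617] [-10.83333215   2.68466363   8.79277415] [-0.11257954  0.11127304]
```

```bash
python3 -m jog '{"jaw":[0,0,0,0,0,0,0,0,0],"delta_pos":[[-10,0,0],[-20,0,0],[0,0,-25],[0,0,-35],[0,0,-35],[0,0,-20],[0,0,0],[0,8,0],[0,5,0]],"spin":[0,0,0,0,0,0,0,-1,0]}'
python3 - <<'E'
from h import *
from rig import *
import cv2
o=observe();print(o['tcp_pos'],o['eef_rot'],o['ft_force'],st(o['tcp_pos']))
cv2.imwrite("pics/w4.png",get_image("wrist"))
E
```

```text
clock: 6.63
tcp_pos: [0.4834, 0.1106, 0.1783]
eef_rot: [-3.136, 0.168, 0.059]
ft_force: [-0.3, -0.1, 0.8]
gripper_width: 0.0005
[0.48340389 0.11055127 0.17830894] [-3.13632797  0.16807843  0.05925745] [-0.31453741 -0.10615989  0.77437119] [-0.13950451  0.09800946]
```

View pics/w4.png

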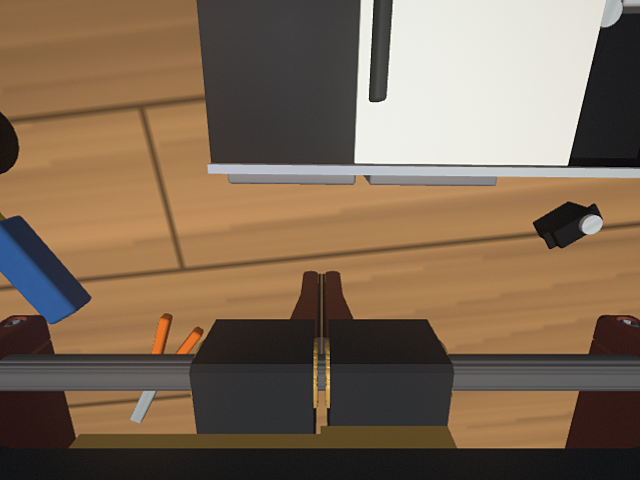

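```bash
python3 - <<'E'
from h import *
t=[.4834,.1106,.1783];r=[-3.1363,.1681,.0593]
for n,u,v,z in [("ribFleft",370,100,.128),("ribFright",386,100,.128),("railFL",208,173,.108),("coverL",354,164,.106)]:
    p=wray(t,r,u,v,z);print(n,p.round(4),st(p).round(4))
E
python3 -m jog '{"jaw":[0,0,0,0,0,0,0],"delta_pos":[[25,0,0],[35,0,0],[35,0,0],[30,0,0],[10,0,0],[0,0,0],[0,0,0]],"spin":[0,0,0,0,0,0,0]}'
python3 - <<'E'
from h import *
from rig import *
import cv2
o=observe();print(o['tcp_pos'],o['eef_rot'],o['ft_force'],st(o['tcp_pos']))
cv2.imwrite("pics/w5.png",get_image("wrist"))
cv2.imwrite("pics/s5.png",get_image("scene"))
E
```

```text
ribFleft [0.5748 0.0728 0.128 ] [-0.0443  0.0713]
ribFright [0.5738 0.0638 0.128 ] [-0.0442  0.0622]
railFL [0.5419 0.1796 0.108 ] [-0.0896  0.1734]
coverL [0.5372 0.0827 0.106 ] [-0.0828  0.0767]
clock: 7.27
tcp_pos: [0.6147, 0.0934, 0.1629]
eef_rot: [3.133, -0.178, -0.081]
ft_force: [-0.4, 0.5, -0.6]
gripper_width: 0.0004
[0.61473105 0.0934202  0.16287857] [ 3.13345278 -0.17820882 -0.08128071] [-0.40893851  0.464469   -0.56918628] [-0.00707381  0.09645819]
```

View pics/w5.png

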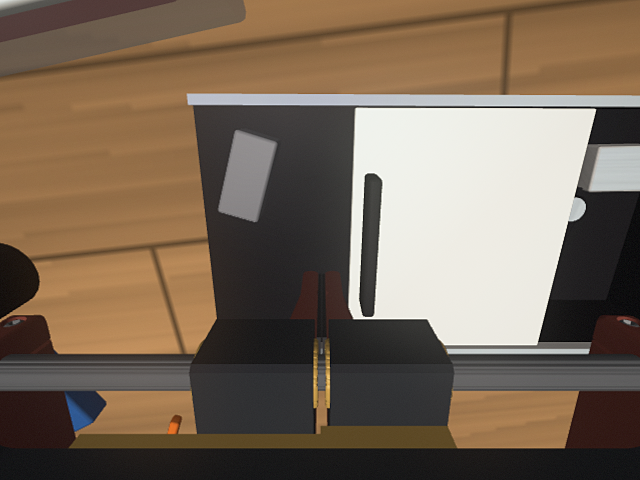

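View pics/s5.png

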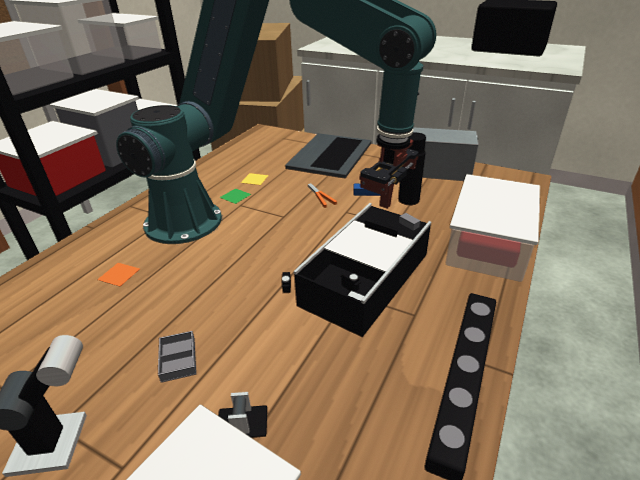

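```bash
python3 -m jog '{"jaw":[0,0,0,0,0],"delta_pos":[[0,0,18],[0,0,18],[0,0,8],[0,0,1],[0,0,0]],"spin":[0,0,0,0,0]}'
python3 - <<'E'
from h import *
from rig import *
o=observe();print(o['tcp_pos'],o['eef_rot'],o['ft_force'],st(o['tcp_pos']))
E
```

```text
clock: 7.78
tcp_pos: [0.6045, 0.0952, 0.1189]
eef_rot: [3.134, -0.175, -0.086]
ft_force: [1.0, -0.4, 0.0]
gripper_width: 0.0005
[0.60452039 0.09516047 0.11889937] [ 3.13357088 -0.17496329 -0.08557033] [ 0.95890475 -0.40514138  0.00274788] [-0.01741834  0.09698429]
```

```bash
python3 -m jog '{"jaw":[0,0,0,0,0,0,0],"delta_pos":[[8,0,2],[2,3,0],[0,5,0],[0,6,0],[0,7,0],[0,7,0],[0,7,0]],"spin":[0,0,0,0,0,0,0]}'
python3 - <<'E'
from h import *
from rig import *
o=observe();print(o['tcp_pos'],o['eef_rot'],o['ft_force'],st(o['tcp_pos']))
E
```

```text
clock: 8.37
tcp_pos: [0.6125, 0.058, 0.1199]
eef_rot: [3.136, -0.173, -0.078]
ft_force: [0.6, 1.2, -0.5]
gripper_width: 0.0004
[0.6124705  0.05800363 0.11986951] [ 3.13576303 -0.17285724 -0.07845272] [ 0.5745962   1.21744005 -0.45628113] [-0.00514918  0.06102177]
```

```bash
python3 -m jog '{"jaw":[0,0,0,0,0,0,0,0],"delta_pos":[[0,8,2],[0,8,1],[0,8,1],[0,8,1],[0,8,0],[0,8,1],[0,8,0],[0,8,0]],"spin":[0,0,0,0,0,0,0,0]}'
python3 - <<'E'
from h import *
from rig import *
o=observe();print(o['tcp_pos'],o['eef_rot'],o['ft_force'],st(o['tcp_pos']))
E
```

```text
clock: 9.03
tcp_pos: [0.6049, -0.013, 0.1144]
eef_rot: [-3.135, 0.175, 0.075]
ft_force: [0.7, 2.1, 1.7]
gripper_width: 0.0007
[ 0.60491193 -0.01302619  0.11443917] [-3.13499691  0.17528165  0.0749955 ] [0.69704657 2.05634022 1.67455533] [-0.0042931  -0.01040394]
```

```bash
python3 -m jog '{"jaw":[0,0,0,0],"delta_pos":[[0,5,0],[0,4,0],[0,4,0],[0,4,0]],"spin":[0,0,0,0]}'; python3 -m jog '{"jaw":[0,0],"delta_pos":[[0,4,0],[0,4,0]],"spin":[0,0]}'
python3 - <<'E'
from h import *
from rig import *
import cv2
o=observe();print(o['tcp_pos'],o['eef_rot'],o['ft_force'],st(o['tcp_pos']))
cv2.imwrite("pics/w6.png",get_image("wrist"))
E
```

```text
clock: 9.37
tcp_pos: [0.6025, -0.0331, 0.1144]
eef_rot: [-3.135, 0.177, 0.076]
ft_force: [0.4, 1.6, 0.5]
gripper_width: 0.0006
clock: 9.53
tcp_pos: [0.6025, -0.034, 0.1146]
eef_rot: [-3.121, 0.181, 0.073]
ft_force: [2.6, 18.6, 0.9]
gripper_width: 0.0008
[ 0.60248951 -0.03399858  0.11461242] [-3.12096848  0.18143292  0.07314546] [ 2.63317053 18.58619948  0.85542246] [-0.00422968 -0.03151568]
```

View pics/w6.png

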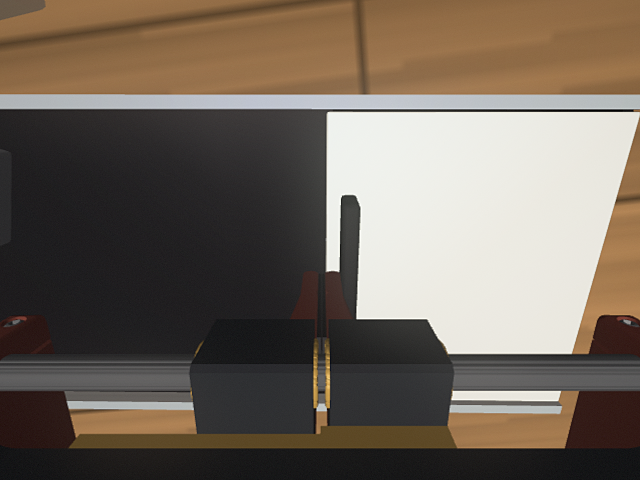

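The cover is on its stop: 18.6 N, and its right edge is level with the end of the rail. I'll back off and check.

```bash
python3 -m jog '{"jaw":[0,0,0,0,0,0,0,0,0,0],"delta_pos":[[0,-8,0],[0,-10,0],[0,-2,-15],[0,0,-35],[0,0,-35],[0,0,-30],[-35,0,-10],[-40,0,0],[-40,0,0],[-40,0,0]],"spin":[0,0,0,0,0,0,0,0,0,0]}'; python3 -m jog '{"jaw":[0,0,0,0,0,0,0],"delta_pos":[[-10,30,0],[0,40,0],[0,40,0],[0,40,0],[0,40,0],[0,40,0],[0,0,0]],"spin":[0,0,0,0,0,0,0]}';python3 - <<'E'
from rig import *
import cv2
o=observe();print(o['clock'],o['tcp_pos'],o['ft_force'])
a=get_image("top");cv2.imwrite("pics/t7.png",a)
cv2.imwrite("pics/t7z.png",cv2.resize(a[125:265,235:410],None,fx=4.2,fy=4.2,interpolation=cv2.INTER_CUBIC))
cv2.imwrite("pics/s7.png",get_image("scene"))
E
```

```text
clock: 10.42
tcp_pos: [0.4599, 0.0024, 0.2511]
eef_rot: [-3.129, 0.175, 0.07]
ft_force: [-0.2, -0.1, -0.4]
gripper_width: 0.0008
clock: 11.0
tcp_pos: [0.4123, -0.2299, 0.2527]
eef_rot: [3.135, -0.155, -0.076]
ft_force: [-0.3, -0.3, -0.6]
gripper_width: 0.0004
11.0 [ 0.41233362 -0.22986801  0.25267399] [-0.31523671 -0.28429099 -0.60532013]
```

View pics/t7z.png

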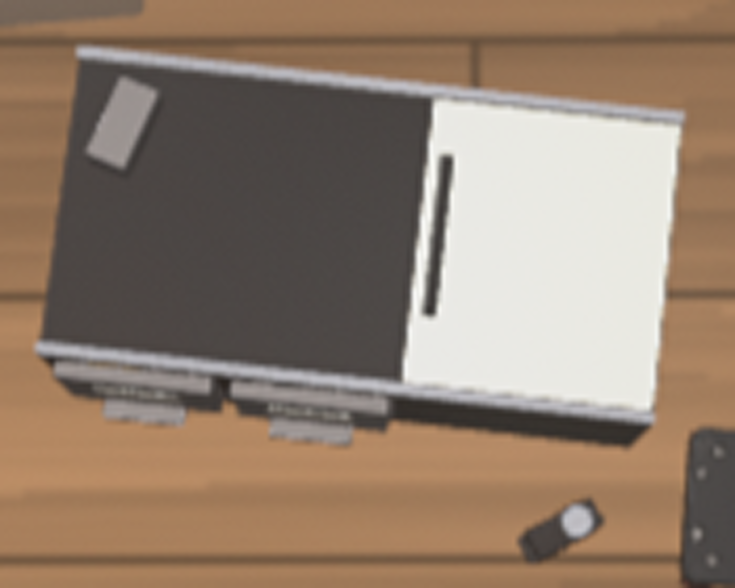

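View pics/s7.png

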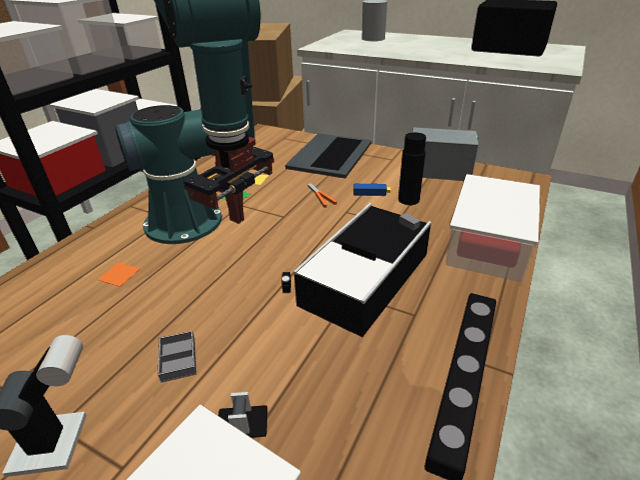

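View pics/t7.png

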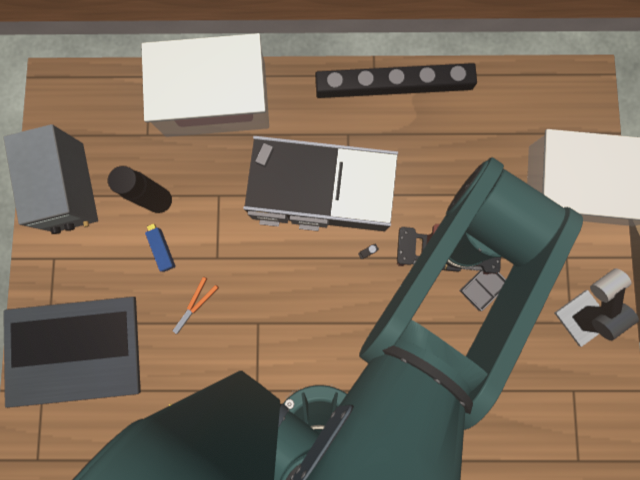

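Run:
```python
from h import *
z=lambda u,v,h:st(ray("top",235+u/4.2-.4,125+v/4.2-.4,h)).round(4)
for a in [(54,374,.09),(212,391,.09),(232,396,.09),(387,414,.09),(433,100,.106),(403,382,.106),(681,125,.106),(653,410,.106)]: print(a,z(*a))
```

```text
(54, 374, 0.09) [-0.0989  0.166 ]
(212, 391, 0.09) [-0.0983  0.075 ]
(232, 396, 0.09) [-0.0999  0.0633]
(387, 414, 0.09) [-0.1001 -0.0257]
(433, 100, 0.106) [ 0.0812 -0.0313]
(403, 382, 0.106) [-0.0834 -0.0328]
(681, 125, 0.106) [ 0.0826 -0.1736]
(653, 410, 0.106) [-0.0832 -0.1737]
```

The drawer fronts measure -0.098 to -0.100 m, against -0.100 when home. The cover runs from -0.032 to -0.174 m, so it spans the whole bin. Nothing else has moved, so I'm handing in.

```bash
python3 -c "
from rig import *
print(job_done())"
```

```text
the job is handed in; nothing more can be done
None
```

The station is closed up: I pushed the right drawer, the left drawer and then the cover (by its rib) against their stops with shut fingertips. The job was handed in at about 11 s, with the arm well clear and touching nothing.

- **Drawers:** each push ended against the stop at about 10–12 N. In the last top view both fronts measure 98–100 mm in front of the station's centre; fully home is 100 mm.
- **Cover:** it reached its stop at about 19 N. It now spans y from -0.032 to -0.174 m, so the whole bin is covered.
- **Other items:** the sensor block, bench servo, pliers, flask, battery and robot foot look unmoved in the last views. The screw tray looks unmoved in the scene view, but the arm partly hid it in the top one. The parts in the bin and drawers can no longer be seen.
- **Disagreements:** an early wrist-camera reading was about 10 mm off in y and 13 mm off in x. I put this down to the arm still moving, and to reading the inner edge of the drawer fronts; later readings agreed. The tool also picked up about 3° of tilt during the pushes, with no effect on the result.

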